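# Locate a bearing housing in a corner fixture

## Task

Slide the loose aluminium bearing housing flat across the bench, never lifting it, until one of its long sides lies along the fixture's long rail with its end still well clear of the end stop; then run it along the rail into the end stop. Finish while holding it there, still pressing it firmly home against the rail and the end stop at the same time, as for clamping: do not let go. Leave the tool pot, gauge case, caliper and spacer where they are.

Things in the scene. Friction and masses are not known exactly. Their poses are not given: they have to be found in the camera images.
- housing: the workpiece, loose: aluminium block, foot 100 mm (its x) by 76 mm (its y), 28 mm high, with a plain round boss 40 mm in diameter central on top, from 28 to 54 mm above the bench, to be gripped or pushed; its dark holes are only marks. 0.45 to 0.8 kg; friction on the bench 0.45 to 0.75. Origin: centre of its underside, z up. Either long side may go to the rail
- fixture: L-shaped corner fixture of steel bars 22 mm wide, 28 mm high (flush with the foot), fixed to the bench. Origin: inner corner at bench height, where the two stop faces meet. x runs along the long rail's face away from the corner, y along the end stop's face; the housing goes in x > 0, y > 0. Fully home its origin is at x = 50, y = 38 mm, long side along x
- long_rail: the longer bar of the fixture: stop face in the plane y = 0 of the fixture, from x = 6 to 180 mm, bar at y = -22 to 0 mm. Lightly oiled, friction 0.2 to 0.3. Same origin and axes as fixture
- end_stop: the shorter bar of the fixture: stop face in the plane x = 0 of the fixture, from y = 6 to 80 mm, bar at x = -22 to 0 mm. Lightly oiled, friction 0.2 to 0.3. Same origin and axes as fixture
- tool_pot: bystander, loose: brass pot 84 mm in diameter, 100 mm high, full of screwdrivers and a hex key that reach 225 mm. Origin: centre of its underside
- gauge_case: bystander, loose: open black gauge case 110 by 170 mm, 30 mm high, its raised lid (85 mm high) along its +x side. Origin: centre of the underside of its tray
- caliper: bystander, loose: caliper lying flat, 200 mm long along its x, up to 12 mm high, jaws towards +y at its +x end. Origin: middle of the beam's underside
- spacer: bystander, loose: round stepped steel spacer, 48 mm in diameter at the foot, 36 mm high. Origin: centre of its underside
Things that resemble listed ones, but are neither listed nor needed, are in the scene too. Of the things like the housing, leave any that is yellow; of the rest the larger one is meant. Several things have the shape of the fixture; the one meant has the colours described above.

How it is judged:
On the way:
1. the housing lies along the long rail (long side within 4 mm of it, parallel to 0.06 rad) with its end still more than 12 mm clear of the end stop (y of housing in the frame of fixture between 0.034 and 0.042 m and angle between the x axis of housing and the x axis of fixture, either way round below 0.06 rad and x of housing in the frame of fixture between 0.062 and 0.18 m), for 0.1 s.
At the end, for the whole second after the job is handed in: Still held by the robot, the housing stands at rest flat on the bench (within 3 mm, 0.04 rad), fully home in the corner (within 2 mm at each stop, parallel to 0.03 rad), pressing on the long rail and on the end stop with more than 3 N each (contact force between housing and long_rail above 3 N and contact force between housing and end_stop above 3 N and contact force between any of the fingers, the arm and housing above 2 N and x of housing in the frame of fixture between 0.047 and 0.052 m and y of housing in the frame of fixture between 0.035 and 0.04 m and angle between the x axis of housing and the x axis of fixture, either way round below 0.03 rad and angle between housing's own z axis and vertical below 0.04 rad and height (world z) of housing below 0.003 m and linear speed of housing below 0.01 m/s); the arm keeps its last pose, push and grip.
It fails at once if the tool pot is shoved or knocked (more than 20 mm) (distance of tool_pot from where it was at the start of the episode above 0.02 m).
It fails at once if the gauge case is shoved or knocked (more than 20 mm) (distance of gauge_case from where it was at the start of the episode above 0.02 m).
It fails at once if the caliper is shoved or knocked (more than 20 mm) (distance of caliper from where it was at the start of the episode above 0.02 m).
It fails at once if the spacer is shoved or knocked (more than 20 mm) (distance of spacer from where it was at the start of the episode above 0.02 m).
It fails at once if the housing is lifted off the bench (underside more than 12 mm up) (height (world z) of housing above 0.012 m).
It also fails if it takes over 58 s, if anything falls off the work surface, if the arm or the gripper's body presses on something with over 40 N, if the wrist force passes 120 N, or if a joint passes its speed limit or range.

## Robot

A 7-joint arm with a two-finger parallel gripper is mounted at the origin on the work surface. World frame = base frame: x ahead of the robot, y to its left, z up, the work surface at z = 0. Lengths are in m, angles in rad, forces in N, time in s.
With the tool pointing down it reaches from about 0.425 to 0.875 m from the base axis. Payload 4.7 kg.
Tool frame: the origin (TCP) lies midway between the tips of the shut fingers; the grasp point (between the pads) lies 19 mm behind it; x points along the fingers, y is the direction in which the jaws open and shut, and the axes are right-handed (so a half turn about x gives the same grasp; the last joint's range is limited). The gripper opens to 85 mm and grips with 20 to 120 N. Pads are 22 mm wide; open, the fingers measure 114 mm over their backs; the gripper's body (76 mm by 85 mm) begins 54 mm behind the grasp point. The pads swing forward as they close: fully open they stand 13 mm farther back than shut.
Start: joints at [-1.192, 0.321, -0.07, 1.45, 0.023, 1.371, -0.057], TCP at [0.232, 0.607, 0.231] pointing down, gripper open.
Joint ranges: [-2.86, 2.86], [-0.3, 2.09], [-1.38, 1.24], [0.06, 2.45], [-1.56, 4.7], [0.09, 2.05], [-2.69, 2.69]. Speed limits (rad/s): [2.57, 2.57, 3.14, 3.14, 3.14, 3.14, 3.14].

## Interface

Orientations are given as a unit quaternion [x, y, z, w].
In Python, from bench import monitor, cams, close_job, models gives the robot as it stands. The module is installed in compiled form; this text tells all that it offers.
- The arm moves only by the tool carry_out, never from a script. Its argument "series" is text: rows parted by semicolons, each of 7 numbers parted by spaces: the shift along the world's x, y, z normalised to -1 to 1, where 1 is 0.2 m, then the turn, a rotation vector about the world's x, y, z normalised to -1 to 1, where 1 is 0.5 rad, then the opening, from 0 (shut) to 1 (fully open). In form: dx dy dz rx ry rz grip; .... A call has 1 to 10 rows; each row shifts and turns the commanded pose from where the row before left it; what a row does not reach is not made up. A row lasts 1/10 s, in which the tool goes at most 50 mm and 8.59 degrees, less where a joint would pass 70% of its speed; a pose out of reach is approached as far as the arm can. A call with a number of a shift or a turn outside -1 to 1 is refused whole. A call with a gripper value outside its range is refused whole. The fingers move at their own pace and stop on an object; the grip force is fixed at half the most. Time passes only in rows, so rows that do not move let the fingers close. It gives the time, the measured TCP pose, the force and the opening at its end, in the units of the state.
- monitor.get_obs(): the state, without advancing time (a new reading comes with each control period).
- cams.camera(name): name is "side" or "top"; returns a dict with "frame" (384x512x3 uint8, blue, green, red), "fovy" (degrees; the focal length in pixels is half the picture's height over the tangent of half this angle, whatever the lens; pixels are square), "cx", "cy" (the principal point, pixels), "R" (3x3) and "t" (3): a world point X has camera coordinates R X + t. Camera axes: x right, y down, z forward; pixel columns grow to the right and rows downward; lengths in m; the calibration is good to about 2 mm. A picture is of the moment at which its call begins. There is no depth.
- close_job(): hands the job in, once; it reports no verdict.
Trained networks look in the newest picture that a camera, given by its name, has taken for a name from the list of things; names that differ only in an ending like _2 or _b are one class to them, and where a whole thing is asked for, a point or a joint stands for the part that bears it (a point fixed in the world has none). Each returns a list of dicts, best first, with "p" (0 to 1); they miss things now and then, are a little off and sometimes report something else, mostly with a low value. They report only what shows in the picture. A call takes as long as a camera call. They do not tell look-alikes from the thing itself.
- models.outline_of(query, camera): "pixels" (384x512 bool, what is visible of it) and "centre" ([row, column] in pixels, amid what is visible of it).
The state is a dict: "t": time; "joint_positions": joint angles; "dq": joint speeds; "tau": joint torques, N m; "eef_pos": TCP position; "tcp_rot": TCP orientation; "force": force on the tool from outside, world axes, zero at the start; "wrist_torque": the same for the moment, N m; "gripper_width": finger opening in m.
Only numpy, scipy, OpenCV 4.12 (cv2) and the standard library are available. Lean on these libraries where they do the work, as an engineer would, in place of code of your own. Each camera call takes 0.05 s, during which the arm holds its last target. There are 200 camera calls.

## Working session

There is one attempt and no reset: what is moved stays moved. The work goes in short steps, Python scripts to look and compute and a tool call to move; the robot and the scene stay as the last step left them, time stands still between calls to the robot, and variables do not carry over. Pictures are saved under pics/ and viewed, about 8 in all and at most 12, crops included, and the job is handed in when it is done.

Besides the shell and the picture viewer there is one more tool, called in YAML: its name, and indented under it one key for each argument. carry_out: Moves the arm, as the interface text tells. Scaled input: -1 to 1 covers 0.2 m each way for a shift and 0.5 rad each way for a turn. Its arguments: {"type":"object","properties":{"series":{"type":"string"}},"required":["series"]}

```bash
mkdir -p pics; cat > h.py <<'E'
import numpy as np, cv2
from bench import monitor, cams, models
def ray(c,px,z):
    f=c['frame'].shape[0]/2/np.tan(np.radians(c['fovy'])/2)
    R=np.array(c['R']);t=np.array(c['t'])
    d=R.T@np.array([(px[0]-c['cx'])/f,(px[1]-c['cy'])/f,1]);o=-R.T@t
    return o+d*(z-o[2])/d[2]
def proj(c,X):
    f=c['frame'].shape[0]/2/np.tan(np.radians(c['fovy'])/2)
    p=np.array(c['R'])@np.array(X)+np.array(c['t'])
    return np.array([c['cx']+f*p[0]/p[2],c['cy']+f*p[1]/p[2]])
E
python3 - <<'E'
from h import *
for n in ("top","side"):
    c=cams.camera(n); cv2.imwrite(f'pics/{n}1.png',cv2.resize(c['frame'],(800,600),interpolation=cv2.INTER_CUBIC))
    cv2.imwrite(f'pics/{n}_raw.png',c['frame'])
    print(n,c['fovy'],c['cx'],c['cy'],np.round(c['R'],3).tolist(),np.round(c['t'],3).tolist())
    for q in ("housing","fixture","long_rail","end_stop","tool_pot","gauge_case","caliper","spacer"):
        for r in models.outline_of(q,n):
            y,x=r['centre']; print(q,round(r['p'],2),int(x),int(y),int(r['pixels'].sum()),np.round(ray(c,(x,y),0.028)[:2],3))
print(monitor.get_obs())
E
```

```text
top 50.05260960820557 259.9824475069272 187.15179861395984 [[0.002, -1.0, 0.019], [-0.984, -0.005, -0.179], [0.179, -0.019, -0.984]] [0.005, 0.562, 1.038]
housing 0.92 189 212 1123 [0.496 0.194]
housing 0.9 198 161 542 [0.638 0.176]
housing 0.66 204 274 1202 [0.335 0.151]
fixture 0.81 388 293 1153 [ 0.287 -0.327]
fixture 0.6 331 89 953 [ 0.849 -0.194]
fixture 0.55 288 161 1025 [ 0.64 -0.07]
long_rail 0.9 269 158 656 [ 0.647 -0.018]
long_rail 0.81 314 91 703 [ 0.842 -0.147]
long_rail 0.61 356 291 685 [ 0.293 -0.245]
end_stop 0.75 192 213 1092 [0.494 0.187]
end_stop 0.66 344 116 243 [ 0.77  -0.231]
end_stop 0.62 396 312 330 [ 0.24  -0.346]
end_stop 0.53 309 181 260 [ 0.582 -0.128]
tool_pot 0.66 407 211 1619 [ 0.501 -0.39 ]
gauge_case 0.68 106 154 3296 [0.654 0.425]
caliper 0.77 277 250 712 [ 0.397 -0.039]
spacer 0.8 372 159 240 [ 0.645 -0.303]
side 50.914578803545275 252.24800986670692 194.23584903088758 [[0.831, -0.556, -0.014], [-0.445, -0.648, -0.618], [0.335, 0.52, -0.786]] [-0.454, 0.258, 0.923]
housing 0.74 158 197 1028 [0.331 0.13 ]
housing 0.58 246 143 386 [0.638 0.166]
housing
[... 665 characters left out ...]
0.9, 'joint_positions': array([-1.19190911,  0.32094529, -0.0700917 ,  1.45046901,  0.02261081,
        1.37080241, -0.05687127]), 'dq': array([-8.61793079e-04, -1.77723171e-03,  2.13717708e-04, -2.82933389e-03,
        8.85687788e-05,  2.15403556e-03,  1.11039930e-03]), 'tau': array([-8.14048690e-06, -4.93383408e+01, -3.81806754e-01, -3.14581382e+01,
        1.31976610e-02,  1.34219885e-03,  3.30629211e-05]), 'eef_pos': array([0.23193099, 0.60724952, 0.23139961]), 'tcp_rot': array([ 0.12829691,  0.69535004, -0.12819005,  0.69541034]), 'force': array([-0.68060076,  0.74426057, -0.48767995]), 'wrist_torque': array([-0.01236197,  0.00723426,  0.00201145]), 'gripper_width': 0.08569295862610041}
```

View pics/top1.png

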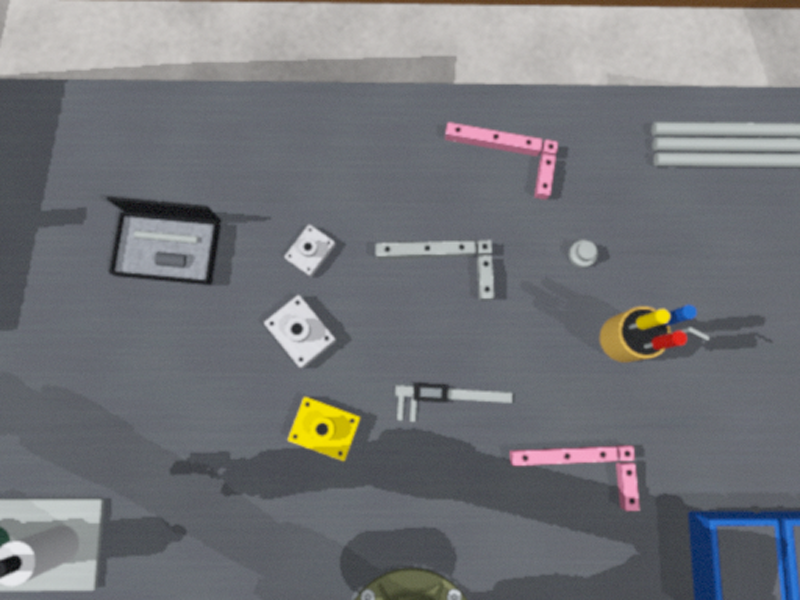

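View pics/side1.png

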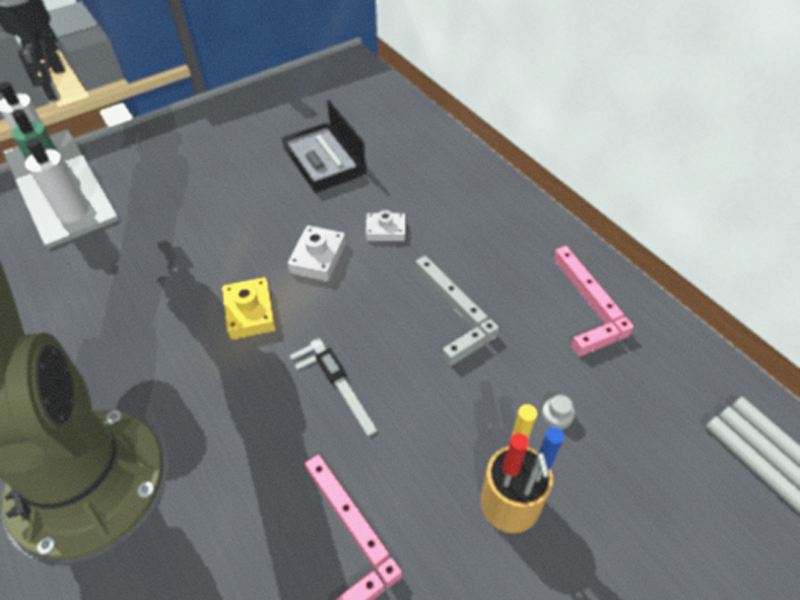

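The top view shows the larger white housing at about (298,330), a smaller white look-alike at (310,250) and the yellow one at (323,430). The grey fixture has its inner corner near (477,256), its rail running left (world +y) and its end stop running down towards the base. The side view agrees. Next I'll fit poses to the outlines from both cameras.

```bash
cat >> h.py <<'E'
from scipy.optimize import minimize
from scipy.spatial.transform import Rotation as Ro
S=4
def box(x0,x1,y0,y1,z0,z1): return np.array([[x,y,z] for x in(x0,x1) for y in(y0,y1) for z in(z0,z1)])
a=np.linspace(0,2*np.pi,24,endpoint=False)
HOUS=[box(-.05,.05,-.038,.038,0,.028),np.array([[.02*np.cos(t),.02*np.sin(t),z] for t in a for z in(.028,.054)])]
FIX=[box(-.022,.18,-.022,0,0,.028),box(-.022,0,-.022,.08,0,.028)]
def render(c,parts,p):
    m=np.zeros((384*S,512*S),np.uint8);R=np.array([[np.cos(p[2]),-np.sin(p[2])],[np.sin(p[2]),np.cos(p[2])]])
    for P in parts:
        Q=P.copy();Q[:,:2]=P[:,:2]@R.T+p[:2]
        px=np.array([proj(c,q) for q in Q])
        cv2.fillConvexPoly(m,cv2.convexHull(np.round((px+.5)*S*16).astype(np.int32)),255,shift=4)
    return cv2.resize(m,(512,384),interpolation=cv2.INTER_AREA)/255.
def fit(views,parts,p0):
    def cost(p): return sum(1-np.minimum(r:=render(c,parts,p),m).sum()/np.maximum(r,m).sum() for c,m in views)
    best=None
    for th in np.atleast_1d(p0[2]):
        s=np.array([p0[0],p0[1],th]);r=minimize(cost,s,method='Nelder-Mead',options=dict(initial_simplex=[s,s+[.01,0,0],s+[0,.01,0],s+[0,0,.15]],maxiter=150,xatol=1e-4,fatol=1e-4))
        if best is None or r.fun<best.fun: best=r
    return best
def pick(q,n,c,xy,z=.028):
    L=[r for r in models.outline_of(q,n)]
    L=[(np.hypot(*(ray(c,r['centre'][::-1],z)[:2]-xy)),r) for r in L]
    L=[l for l in L if l[0]<.06]
    return min(L,key=lambda l:l[0])[1]['pixels'].astype(float) if L else None
E
cat > m.py <<'E'
from h import *
C={n:cams.camera(n) for n in("top","side")}
H={n:pick("housing",n,C[n],[.495,.185]) for n in C}
F={n:pick("fixture",n,C[n],[.625,-.075]) for n in C}
for nm,M,P,p0 in(("H",H,HOUS,(.495,.19,[0,.5,1,1.5,2,2.5])),("F",F,FIX,(.64,-.11,[1.57])) ):
    for ns in(("top","side"),("top",),("side",)):
        v=[(C[n],M[n]) for n in ns if M[n] is not None]
        if v: r=fit(v,P,p0); print(nm,ns,np.round(r.x,4),round(r.fun,3)); p0=(r.x[0],r.x[1],[r.x[2]])
o=monitor.get_obs();print(Ro.from_quat(o['tcp_rot']).as_matrix().round(3))
E
python3 m.py
```

```text
H ('top', 'side') [0.5014 0.1915 0.6948] 0.117
H ('top',) [0.5014 0.1922 0.6972] 0.046
H ('side',) [0.5005 0.1903 0.683 ] 0.063
F ('top', 'side') [ 0.6383 -0.1183  1.6072] 0.151
F ('top',) [ 0.638  -0.1176  1.6057] 0.082
F ('side',) [ 0.6376 -0.1194  1.6037] 0.056
[[ 0.     0.357  0.934]
 [ 0.     0.934 -0.357]
 [-1.     0.     0.   ]]
```

carry_out:
  series: "0.13 -0.2 0 0 0 -0.26 1;0.13 -0.2 0 0 0 -0.26 1;0.13 -0.2 0 0 0 -0.26 1;0.13 -0.2 0 0 0 -0.26 1;0.13 -0.2 0 0 0 -0.26 1;0.13 -0.2 0 0 0 -0.26 1;0.13 -0.2 0 0 0 -0.26 1;0.13 -0.2 0 0 0 -0.26 1;0.13 -0.2 0 0 0 -0.26 1;0.13 -0.2 0 0 0 -0.26 1"

```text
t: 2.2
eef_pos: [0.4927, 0.2055, 0.2318]
tcp_rot: [0.525, 0.475, -0.524, 0.475]
force: [1.3, 0.4, 0.1]
gripper_width: 0.0856
```

carry_out:
  series: "0.045 -0.08 -0.15 0 0 0 1;0 0 -0.2 0 0 0 1;0 0 -0.2 0 0 0 1;0 0 -0.2 0 0 0 1;0 0 -0.15 0 0 0 1;0 0 -0.06 0 0 0 1;0 0 -0.03 0 0 0 1;0 0 0 0 0 0 1"

```text
t: 3.0
eef_pos: [0.5014, 0.1914, 0.0338]
tcp_rot: [0.523, 0.476, -0.523, 0.476]
force: [-0.0, -0.3, 0.2]
gripper_width: 0.0856
```

```bash
python3 - <<'E'
from h import *
o=monitor.get_obs();print(o['eef_pos'],Ro.from_quat(o['tcp_rot']).as_matrix().round(3),o['force'],o['joint_positions'].round(2))
c=cams.camera("top");s=cams.camera("side")
def cr(c,k):
    p=proj(c,[.5,.19,.05]).astype(int);x,y=np.clip(p[0]-50,0,412),np.clip(p[1]-50,0,284)
    return cv2.resize(c['frame'][y:y+100,x:x+100],(400,400),interpolation=cv2.INTER_CUBIC)
cv2.imwrite('pics/g1.png',np.hstack([cr(c,0),cr(s,0)]))
E
```

```text
[0.50139564 0.191441   0.03381781] [[ 0.001  0.996 -0.094]
 [ 0.    -0.094 -0.996]
 [-1.     0.001 -0.   ]] [-0.03223527 -0.3422232   0.16832169] [-0.72  0.28  0.35  1.95 -0.12  0.93 -0.41]
```

View pics/g1.png

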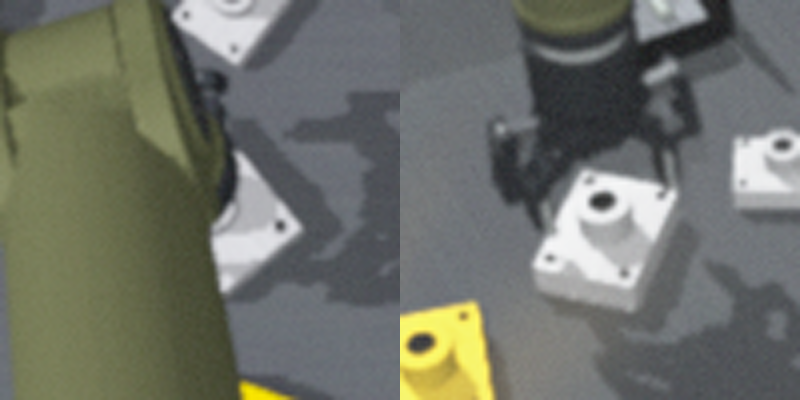

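Left crop: the arm hides most of the housing. Right crop: the finger tips, near (540,225) and (670,185), straddle the boss at (605,205), so the alignment is good. I'll lower 5 mm and close.

carry_out:
  series: "0 0 -0.025 0 0 0 1;0 0 0 0 0 0 0.6;0 0 0 0 0 0 0.3;0 0 0 0 0 0 0.3;0 0 0 0 0 0 0.3;0 0 0 0 0 0 0.3;0 0 0 0 0 0 0.3"

```text
t: 3.8
eef_pos: [0.5004, 0.1915, 0.0289]
tcp_rot: [-0.523, -0.476, 0.523, -0.476]
force: [-2.6, -0.4, 4.8]
gripper_width: 0.0381
```

carry_out:
  series: "0 -0.03 0 0 0 0.05 0;0.01 -0.05 0 0 0 0.09 0;0.01 -0.055 0 0 0 0.09 0;0.01 -0.055 0 0 0 0.09 0;0.02 -0.055 0 0 0 0.09 0;0.02 -0.055 0 0 0 0.09 0;0.02 -0.055 0 0 0 0.09 0;0.02 -0.055 0 0 0 0.09 0;0.02 -0.055 0 0 0 0.09 0;0.02 -0.055 0 0 0 0.09 0"

```text
t: 4.8
eef_pos: [0.5306, 0.0901, 0.0289]
tcp_rot: [0.409, 0.578, -0.407, 0.576]
force: [-1.7, 6.5, 4.1]
gripper_width: 0.0383
```

carry_out:
  series: "0.025 -0.05 0 0 0 0.1 0;0.025 -0.05 0 0 0 0.1 0;0.025 -0.05 0 0 0 0.1 0;0.03 -0.05 0 0 0 0.1 0;0.03 -0.05 0 0 0 0.1 0;0.03 -0.05 0 0 0 0.1 0;0.03 -0.05 0 0 0 0.1 0;0.03 -0.05 0 0 0 0.1 0;0.03 -0.05 0 0 0 0.1 0;0.025 -0.035 0 0 0 0.06 0"

```text
t: 5.8
eef_pos: [0.5862, -0.0069, 0.0289]
tcp_rot: [0.261, 0.659, -0.259, 0.656]
force: [-5.5, 6.5, 7.6]
gripper_width: 0.0382
```

```bash
cat > v.py <<'E'
from h import *
import sys
fx=np.array([.6381,-.1180,1.606])
o=monitor.get_obs();p=o['eef_pos'];R=Ro.from_quat(o['tcp_rot']).as_matrix()
print('t',o['t'],p.round(4),'jaw',round(np.arctan2(R[1,1],R[0,1]),4),'tilt',R[2].round(3),o['force'].round(1))
def infix(q): d=np.array(q[:2])-fx[:2];c,s=np.cos(fx[2]),np.sin(fx[2]);return np.array([c*d[0]+s*d[1],-s*d[0]+c*d[1]]).round(4)
print('tcp in fix',infix(p))
C={n:cams.camera(n) for n in("top","side")}
ims=[]
for n,c in C.items():
    m=pick("housing",n,c,p[:2])
    if m is not None:
        r=fit([(c,m)],HOUS,(p[0],p[1],[1.606]));print(n,r.x.round(4),infix(r.x),'dyaw',round(r.x[2]-fx[2],3),round(r.fun,3),m.sum())
    q=proj(c,[p[0]+.01,p[1]-.02,.03]).astype(int);x,y=np.clip(q[0]-50,0,412),np.clip(q[1]-50,0,284)
    ims.append(cv2.resize(c['frame'][y:y+100,x:x+100],(400,400),interpolation=cv2.INTER_CUBIC))
cv2.imwrite(sys.argv[1],np.hstack(ims))
E
python3 v.py pics/w1.png
```

```text
t 5.8 [ 0.5862 -0.0069  0.0289] jaw 0.8188 tilt [-1.     0.001 -0.004] [-5.5  6.5  7.6]
tcp in fix [0.1128 0.0479]
side [ 0.5873 -0.0107  1.6392] [0.109 0.047] dyaw 0.033 0.296 769.0
```

View pics/w1.png

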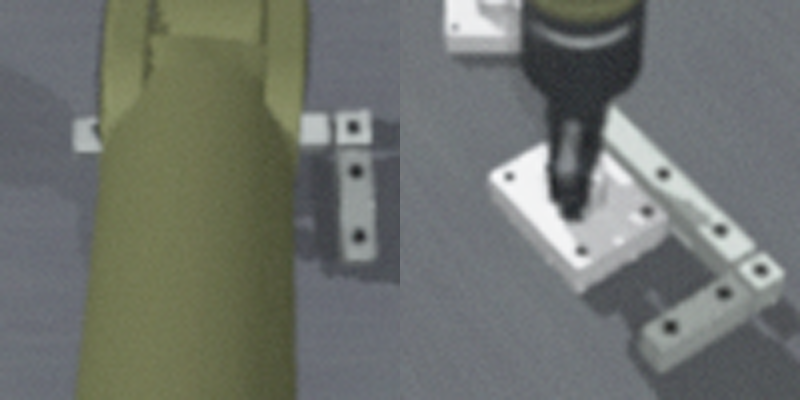

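The crops show the housing parallel to the rail with a gap of about 10 mm, its end well clear of the end stop. I'll approach the rail gently.

carry_out:
  series: "0.01 0 0 0 0 0 0;0.01 0 0 0 0 0 0;0.01 0 0 0 0 0 0;0.01 0 0 0 0 0 0;0 0 0 0 0 0 0"

```text
t: 6.5
eef_pos: [0.5916, -0.0095, 0.0289]
tcp_rot: [0.26, 0.66, -0.261, 0.655]
force: [-13.3, 2.3, 15.1]
gripper_width: 0.0381
```

carry_out:
  series: "0.006 0 0 0 0 0 0;0.006 0 0 0 0 0 0;0 0 0 0 0 0 0"

```text
t: 6.8
eef_pos: [0.5936, -0.0097, 0.0289]
tcp_rot: [0.26, 0.66, -0.261, 0.655]
force: [-13.6, 2.5, 15.8]
gripper_width: 0.0383
```

carry_out:
  series: "0.006 0 0.002 0 0 0 0;0.004 0 0 0 0 0 0;0 0 0 0 0 0 0"

```text
t: 7.1
eef_pos: [0.5958, -0.0099, 0.029]
tcp_rot: [0.26, 0.66, -0.262, 0.655]
force: [-10.7, 1.4, 13.0]
gripper_width: 0.0383
```

```bash
python3 v.py pics/w2.png
```

```text
t 7.1 [ 0.5958 -0.0099  0.029 ] jaw 0.8155 tilt [-1.    -0.005 -0.006] [-10.7   1.4  13. ]
tcp in fix [0.1095 0.0385]
side [ 0.5952 -0.0113  1.573 ] [0.1081 0.0391] dyaw -0.033 0.276 785.0
```

carry_out:
  series: "0.004 0 0.001 0 0 0 0;0 0 0 0 0 0 0"

```text
t: 7.5
eef_pos: [0.5958, -0.0099, 0.029]
tcp_rot: [0.26, 0.66, -0.262, 0.654]
force: [-14.0, 0.9, 13.8]
gripper_width: 0.0383
```

carry_out:
  series: "0.004 0 0 0 0 0 0;0 0 0 0 0 0 0"

```text
t: 7.7
eef_pos: [0.5958, -0.0099, 0.029]
tcp_rot: [0.26, 0.661, -0.262, 0.654]
force: [-15.3, 0.1, 16.1]
gripper_width: 0.0382
```

carry_out:
  series: "0.004 0 0 0 0 0 0;0 0 0 0 0 0 0"

```text
t: 7.9
eef_pos: [0.5959, -0.0099, 0.029]
tcp_rot: [0.259, 0.661, -0.262, 0.653]
force: [-18.5, 0.4, 18.1]
gripper_width: 0.0384
```

```bash
python3 - <<'E'
from h import *
o=monitor.get_obs();R=Ro.from_quat(o['tcp_rot']).as_matrix();print(np.arctan2(R[1,1],R[0,1]),o['wrist_torque'].round(2))
c=cams.camera("side");q=proj(c,[.61,-.03,.03]).astype(int)
im=c['frame'][q[1]-37:q[1]+38,q[0]-50:q[0]+50];cv2.imwrite('pics/w3.png',cv2.resize(im,(800,600),interpolation=cv2.INTER_CUBIC));print(q)
E
```

```text
0.81533138753982 [0.41 3.46 0.02]
[278 189]
```

View pics/w3.png

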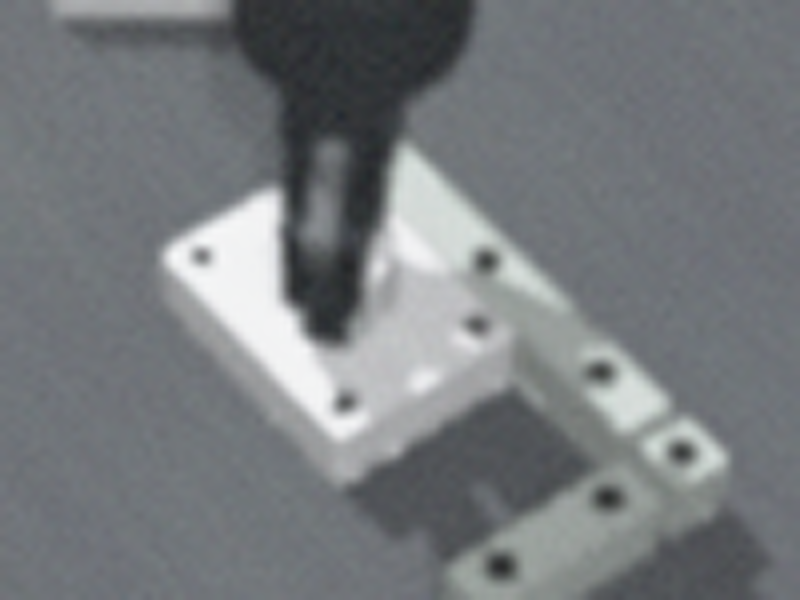

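```bash
python3 - <<'E'
from h import *
c=cams.camera("side")
P=lambda x,y:ray(c,(228+x/8-.44,152+y/8-.44),.028)[:2]
for a,b in(((345,401),(201,256)),((681,453),(487,261)),((345,401),(475,324)),((500,566),(681,453))):
    d=P(*b)-P(*a);print(np.arctan2(d[1],d[0]).round(4),np.hypot(*d).round(4),P(*a).round(4))
E
```

```text
1.6286 0.0787 [ 0.5713 -0.0504]
1.6021 0.1006 [ 0.6492 -0.1295]
0.0321 0.0549 [ 0.5713 -0.0504]
0.0293 0.0754 [ 0.5738 -0.1317]
```

The housing is flush with the rail, its hole lines parallel to the rail's within about 0.03 rad and its end about 60 mm from the stop. Stage 1 is met, so I'll run it along the rail.

carry_out:
  series: "0.0005 -0.015 0 0 0 0 0;0.0008 -0.025 0 0 0 0 0;0.0008 -0.025 0 0 0 0 0;0.0008 -0.025 0 0 0 0 0;0.0008 -0.025 0 0 0 0 0;0.0008 -0.025 0 0 0 0 0;0.0008 -0.025 0 0 0 0 0;0.0008 -0.025 0 0 0 0 0;0.0008 -0.025 0 0 0 0 0;0 0 0 0 0 0 0"

```text
t: 9.0
eef_pos: [0.5968, -0.0424, 0.0289]
tcp_rot: [0.262, 0.664, -0.257, 0.651]
force: [-19.8, 17.8, 21.1]
gripper_width: 0.0387
```

carry_out:
  series: "0 0 0.01 0 0 0 0;0 -0.02 0.01 0 0 0 0;0 -0.02 0 0 0 0 0;0 0 0 0 0 0 0"

```text
t: 9.4
eef_pos: [0.5978, -0.0609, 0.0295]
tcp_rot: [0.26, 0.661, -0.262, 0.654]
force: [-5.9, 0.8, -5.7]
gripper_width: 0.0382
```

carry_out:
  series: "0 -0.02 0 0 0 0 0;0 -0.02 0 0 0 0 0;0 0 0 0 0 0 0"

```text
t: 9.7
eef_pos: [0.598, -0.0687, 0.0295]
tcp_rot: [0.26, 0.661, -0.262, 0.654]
force: [-4.8, 2.1, -5.8]
gripper_width: 0.0379
```

carry_out:
  series: "0 -0.01 -0.006 0 0 0 0;0.005 -0.01 0 0 0 0 0;0.005 -0.01 0 0 0 0 0;0 0 0 0 0 0 0"

```text
t: 10.1
eef_pos: [0.5979, -0.0689, 0.0292]
tcp_rot: [0.261, 0.664, -0.26, 0.651]
force: [-15.7, 10.9, 6.8]
gripper_width: 0.0381
```

carry_out:
  series: "0.005 -0.01 0 0 0 0 0;0.005 -0.01 0 0 0 0 0;0 0 0 0 0 0 0"

```text
t: 10.4
eef_pos: [0.5978, -0.0692, 0.0292]
tcp_rot: [0.261, 0.666, -0.258, 0.649]
force: [-21.2, 16.7, 13.9]
gripper_width: 0.0382
```

carry_out:
  series: "0.01 -0.015 0.003 0 0 0 0;0.01 -0.015 0.002 0 0 0 0;0 -0.01 0 0 0 0 0;0 0 0 0 0 0 0;0 0 0 0 0 0 0"

```text
t: 10.9
eef_pos: [0.5978, -0.0695, 0.0294]
tcp_rot: [0.262, 0.671, -0.255, 0.645]
force: [-32.0, 28.8, 21.9]
gripper_width: 0.0388
```

```bash
python3 v.py pics/w4.png; python3 - <<'E'
from h import *
c=cams.camera("side");q=(283,194)
im=c['frame'][q[1]-37:q[1]+38,q[0]-50:q[0]+50];cv2.imwrite('pics/w5.png',cv2.resize(im,(800,600),interpolation=cv2.INTER_CUBIC));print(monitor.get_obs()['dq'].round(4))
E
```

```text
t 10.9 [ 0.5978 -0.0695  0.0294] jaw 0.8225 tilt [-0.999 -0.005 -0.038] [-32.   28.8  21.9]
tcp in fix [0.0499 0.0386]
top [ 0.5925 -0.0472  1.4468] [0.0724 0.0431] dyaw -0.159 0.815 201.0
side [ 0.5974 -0.0657  1.6326] [0.0537 0.0388] dyaw 0.027 0.359 747.0
[-0.0007 -0.0005  0.0012  0.0005  0.0001  0.002  -0.0018]
```

View pics/w5.png

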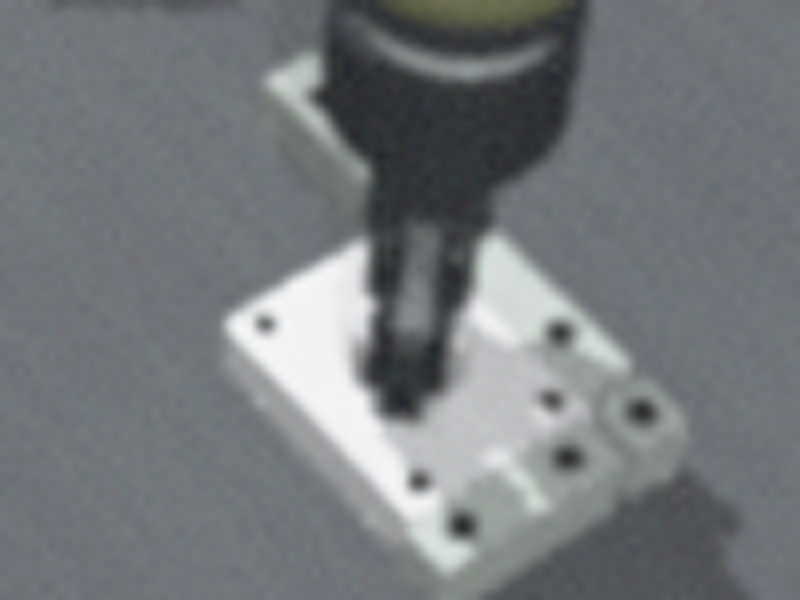

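The picture shows the housing in the corner, touching the rail and the end stop. The tool has tilted 0.038 rad under load, so I'll command a counter-turn about the jaw axis to keep the housing flat.

carry_out:
  series: "0 0 0 -0.025 -0.027 0 0;0 0 0 -0.025 -0.027 0 0;0 0 0 0 0 0 0"

```text
t: 11.45
eef_pos: [0.5982, -0.0698, 0.0291]
tcp_rot: [0.257, 0.658, -0.26, 0.658]
force: [-30.1, 28.7, 20.3]
gripper_width: 0.0381
```

```bash
cat > s.py <<'E'
from h import *
o=monitor.get_obs();R=Ro.from_quat(o['tcp_rot']).as_matrix();print(o['t'],o['eef_pos'].round(4),'jaw',np.arctan2(R[1,1],R[0,1]).round(4),R[2].round(3),o['force'].round(1),o['wrist_torque'].round(2))
E
python3 s.py; python3 - <<'E'
from h import *
c=cams.camera("side")
P=lambda x,y:ray(c,(233+x/8-.44,157+y/8-.44),.028)[:2]
for a,b in(((418,480),(265,323)),((640,411),(560,332)),((418,480),(551,399)),((461,524),(640,411))):
    d=P(*b)-P(*a);print(np.arctan2(d[1],d[0]).round(4),np.hypot(*d).round(4),P(*a).round(4))
E
```

```text
11.45 [ 0.5982 -0.0698  0.0291] jaw 0.822 [-1.    -0.004  0.001] [-30.1  28.7  20.3] [ 6.06  6.38 -0.66]
1.6197 0.0801 [ 0.5734 -0.1099]
1.6031 0.0403 [ 0.6494 -0.1287]
0.0253 0.0551 [ 0.5734 -0.1099]
0.0345 0.075 [ 0.5745 -0.1313]
```

carry_out:
  series: "0 0 0 0 0 0 0;0 0 0 0 0 0 0;0 0 0 0 0 0 0;0 0 0 0 0 0 0;0 0 0 0 0 0 0"

```text
t: 12.0
eef_pos: [0.5981, -0.0698, 0.0291]
tcp_rot: [0.257, 0.659, -0.26, 0.658]
force: [-30.7, 28.2, 21.4]
gripper_width: 0.0379
```

```bash
python3 s.py; python3 - <<'E'
from h import *
C={n:cams.camera(n) for n in("top","side")}
for n,c in C.items():
    for q in("tool_pot","gauge_case","caliper","spacer"):
        for r in models.outline_of(q,n)[:1]: y,x=r['centre'];print(n,q,int(x),int(y))
from bench import close_job
print(close_job())
E
```

```text
12.0 [ 0.5981 -0.0698  0.0291] jaw 0.8219 [-1.    -0.004 -0.   ] [-30.7  28.2  21.4] [ 6.12  6.52 -0.64]
top tool_pot 412 210
top gauge_case 101 155
top caliper 254 250
top spacer 373 162
side tool_pot 334 307
side gauge_case 209 100
side caliper 213 239
side spacer 353 263
the job is handed in; nothing more can be done
None
```

The housing is home in the corner, and I handed the job in with the robot still gripping its boss and pressing it against the rail and the end stop. I gripped the boss, slid and turned the housing flat to the rail about 60 mm clear of the stop, then ran it along the rail into the stop.

**Last checks:**
- **Position:** the tool stood at about (49.7, 38.3) mm in the fixture's frame, against a target of (50, 38). It was steady over the last 0.5 s with under 0.01 rad of tilt.
- **Force:** the wrist read about 31 N towards the rail and 28 N towards the end stop, with 21 N downwards. Bench friction takes up part of the sideways push. I estimate at least 14 N is left on each stop.
- **Angle:** hole lines in the side picture put the housing within about 0.02 rad of the fixture. That is rougher than the 0.03 rad limit would ideally need, but both stop faces were in contact.
- **Bystanders:** their outlines lie within a few pixels of the start in both views, except the caliper in the top view. It reads 23 columns off, probably because the arm hides part of it, since the side view shows it unmoved.

**Checks that disagreed:**
- Outline fits of the held housing were poor because the arm hides it. The top fit was useless, and the side fit was about 4 mm and 0.03 rad off the tool reading.
- For about 0.4 s of the slide, the tool pulled up by about 6 N, close to the housing's weight. I lowered it again, and the tool itself rose only about 0.6 mm.

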